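# Turner out of the half-covered utensil box

## Robot

A 6-joint arm with a two-finger parallel gripper is mounted at the origin on a cart in front of the work surface, level with it; the furniture and walls round the work are solid. World frame = base frame: x ahead of the robot, y to its left, z up, the work surface at z = 0. Lengths are in m, angles in degrees, forces in N, time in s.
With the tool pointing down it reaches from about 0.3 to 0.75 m from the base axis. Payload 8.5 kg.
Tool frame: the origin (TCP) lies on the centre line of the jaws, within the pads' length; the fingertips stand tips_ahead ahead of it and the grasp point (between the pads) lies 3 mm ahead of it (tips_ahead is the distance from the TCP to the fingertips, in m); z points along the fingers, y is the line along which they close (so a half turn about z gives the same grasp; the last joint's range is limited). The gripper opens to 85 mm and grips with 20 to 120 N. Pads are 22 mm wide; open, the fingers measure 114 mm over their backs; the gripper's body (76 mm by 85 mm) begins 54 mm behind the grasp point. The pads swing forward as they close: fully open they stand 13 mm farther back than shut.
Start: joints at [54.528, 21.807, 74.336, -0, 83.858, -12.336], TCP at [0.216, 0.506, 0.253] pointing down, gripper open.
Joint ranges: [-178.18, 178.18], [-50.72, 133.34], [12.68, 142.11], [-81.47, 261.47], [9.98, 163.14], [-165.26, 165.26]. Speed limits (degrees/s): [136.94, 136.94, 180, 180, 180, 180].

## Interface

Orientations are given as a 3x3 rotation matrix whose columns are the frame's x, y, z axes.
In Python, from rig import * gives the robot as it stands.
- The arm moves only by the tool jog_arm, called after "Call:" by a JSON object that holds its "method" and its "body", one argument or row to a line. Schema: {"type":"object","properties":{"segments":{"type":"array","items":{"type":"array","prefixItems":[{"type":"array","items":{"type":"number"},"minItems":3,"maxItems":3},{"type":"number"}],"minItems":2,"maxItems":2},"minItems":1,"maxItems":20},"finger_gap":{"type":"number"},"force":{"type":"number"},"only":{"type":"string"},"quiet":{"type":"boolean"},"lines":{"type":"string"}},"required":["segments"],"additionalProperties":false}. segments is a list of rows, 1 to 20 of them, each written [[dx, dy, dz], turn]: dx, dy, dz in m, then a turn about the tool's z in degrees; each row shifts and turns the commanded pose from where the row before left it, along the tool's axes as they then stand; what a row does not reach is not made up. A row lasts 1/8 s, in which the tool goes at most 0.0625 m and 10.7 degrees, less where a joint would pass 70% of its speed; a pose out of reach is approached as far as the arm can. finger_gap is the finger opening in m, set as the call begins (left out keeps the last). The fingers move at their own pace and stop on an object; force is the grip in N (left out, the last holds). Time passes only in rows, so rows that do not move let the fingers close. The tool returns the time, the measured TCP pose, the force, the opening and the grip force at its end. only (a regular expression) keeps the lines of the reply that match it, lines (a string "A,B") keeps lines A to B, and quiet returns only ok. Input that does not fit is refused with a message, and nothing moves.
- sense(): the state, without advancing time (a new reading comes with each control period).
- camera(name): name is "scene" or "top"; returns a dict with "image" (384x512x3 uint8, red, green, blue), "depth" (384x512 float32, m along the optical axis (not along the pixel's ray), 0 where there is no reading), "fx", "fy", "cx", "cy" (pixels), "R" (3x3) and "t" (3): a world point X has camera coordinates R X + t. Camera axes: x right, y down, z forward; pixel columns grow to the right and rows downward; lengths in m; the calibration is good to about 2 mm. A picture is of the moment at which its call begins.
- job_done(): hands the job in; it is judged then, once.
The state is a dict: "t": time; "q": joint angles; "qvel": joint speeds; "joint_torque": joint torques, N m; "tcp_pos": TCP position; "eef_rot": TCP orientation; "force": force on the tool from outside, world axes, zero at the start; "torque": the same for the moment, N m; "grip_width": finger opening in m; "finger_force": force on a finger pad.
Only numpy, scipy, OpenCV 4.12 (cv2) and the standard library are available. Lean on these libraries where they do the work, as an engineer would, in place of code of your own. Each camera call takes 0.05 s, during which the arm holds its last target. There are 200 camera calls.

## Task

A small wooden board lies across the mouth of the half-covered utensil box: move it onto the matching board on the worktop so that the two form a neat square pile, and let go of it. Then take the turner (spatula) out through the mouth, handle first and tilted so that its blade slides out from under the fixed cover without being forced, and finish while still holding the whole turner in the air, well clear above the box (at least 5 cm over its top); do not put it down. Leave the piled boards and the other things on the worktop alone.

Things in the scene. Friction and masses are not known exactly. Their poses are not given: they have to be found in the camera images.
- box: Light wood utensil box, fixed, 356x176x70 mm. Origin: centre of underside; x along its length, y across, z up. Walls and floor 8 mm thick (inside 340x160 mm, inner floor at z = 8 mm). Open on top only from x = -170 to -10 mm (the mouth, at the robot's left); from x = -10 mm to the +x end a fixed cover 8 mm thick, flush with the rim, leaves 54 mm of height under it.
- box_mouth (a point): Centre of the box's mouth, at rim height (70 mm over the worktop).
- turner: Turner (spatula), 297 mm long, 0.08 kg, flat on the box's inner floor, handle under the mouth, blade under the cover. Origin: under its middle, at its underside; x from handle to blade, z up. Handle x = -149 to -24 mm, 24 mm wide, 16 mm thick; neck 10 mm wide, 4 to 8 mm above the underside; blade x = 60 to 149 mm, 52 mm wide, 10 mm thick.
- turner_handle_end (a point): End of the turner's handle.
- turner_blade_end (a point): Tip of the turner's blade.
- cover_board: Plain wooden board 190x62x14 mm, 0.12 kg, lying loose across the box's mouth on the two long rims. Origin: centre of its underside; x along its length, z up.
- base_board: The matching board, 190x62x14 mm, lying loose on the worktop to the right of the box, the base of the pile. Origin: centre of its underside; x along its length, z up. Either end of a board may lie over either end of the other.
- soup_tin: Bystander, to be left alone: short food tin, 75 mm across, 58 mm tall. Origin: centre of its underside.
- sill_pot: Bystander, to be left alone: small round lidded tub, 69 mm across, 41 mm tall. Origin: centre of its underside.
- salt_shaker: Bystander, to be left alone: salt shaker, 44 mm across, 90 mm tall. Origin: centre of its underside.
- mug: Bystander, to be left alone: flowered mug, 84x119x92 mm with its handle. Origin: centre of its underside.
- cup: Bystander, to be left alone: plain plastic cup, 77 mm across, 105 mm tall. Origin: centre of its underside.

How it is judged (in metres and radians):
On the way, in this order (a step that is already met when the one before it is completed fails the run):
1. the cover board lies squarely on the base board, released (horizontal distance between cover_board and base_board below 0.012 m and angle between the x axis of cover_board and the x axis of base_board, either way round below 0.14 rad and z of cover_board in the frame of base_board between 0.011 and 0.017 m and angle between base_board's own z axis and vertical below 0.06 rad and height (world z) of base_board below 0.004 m and contact force between the fingers and cover_board below 0.1 N and linear speed of cover_board below 0.03 m/s), for 0.2 s.
2. the turner passes the mouth at a tilt: handle end out above the rim, blade tip still inside under the cover (z of turner_handle_end in the frame of box above 0.085 m and z of turner_blade_end in the frame of box between 0 and 0.062 m and x of turner_blade_end in the frame of box above 0 m), for 0.1 s.
At the end, for the whole second after the job is handed in: The turner is held still in the fingers, touching nothing else, ends and middle 40 mm or more above the box top (110 mm above the worktop); the cover board lies released, flat on the base board on the worktop, centres within 12 mm, edges within 0.14 rad (all of step 1 and height (world z) of each of turner_handle_end, turner_blade_end, turner above 0.11 m and contact force between the fingers and turner above 1 N and contact force between turner and box below 0.05 N and contact force between turner and soup_tin below 0.05 N and contact force between turner and sill_pot below 0.05 N and contact force between turner and salt_shaker below 0.05 N and contact force between turner and mug below 0.05 N and contact force between turner and cup below 0.05 N and contact force between turner and cover_board below 0.05 N and contact force between turner and base_board below 0.05 N and linear speed of turner below 0.05 m/s); the arm keeps its last pose, push and grip.
It fails at once if the turner is forced against the box (over 40 N) (contact force between turner and box above 40 N).
It fails at once if a bystander is moved more than 30 mm (distance of any of soup_tin, sill_pot, salt_shaker, mug, cup from where it was at the start of the episode above 0.03 m).
It also fails if it takes over 54 s, if anything falls off the work surface, if the arm or the gripper's body presses on something with over 40 N, if the wrist force passes 120 N, or if a joint passes its speed limit or range.

## Working session

There is one attempt and no reset: what is moved stays moved. The work goes in short steps, Python scripts to look and compute and a tool call to move; the robot and the scene stay as the last step left them, time stands still between calls to the robot, and variables do not carry over. Pictures are saved under pics/ and viewed, at most 10 in all, crops included, and the job is handed in when it is done.

```bash
mkdir -p pics; ls
```

Run:
```python
from rig import *
import cv2,numpy as np
s=sense(); print({k:np.round(v,3).tolist() for k,v in s.items()})
for n in("scene","top"):
    c=camera(n); np.savez(f"pics/{n}0.npz",**c)
    cv2.imwrite(f"pics/{n}0.png",c["image"][:,:,::-1])
    print(n,c["fx"],c["cx"],c["cy"],c["R"],c["t"])
```

```bash
python3 -c "
import cv2,numpy as np
a=cv2.imread('pics/scene0.png');b=cv2.imread('pics/top0.png')
cv2.imwrite('pics/a.png',a)"
```

```text
pics
{'t': 0.0, 'q': [54.528, 21.843, 74.386, -0.0, 83.857, -12.335], 'qvel': [-0.06, 0.13, -0.071, 0.049, -0.045, -0.047], 'joint_torque': [-0.0, -44.848, -23.128, -0.0, 0.005, -0.0], 'tcp_pos': [0.216, 0.506, 0.253], 'eef_rot': [[-0.92, 0.393, -0.001], [0.393, 0.92, -0.001], [0.0, -0.001, -1.0]], 'force': [-0.044, 0.796, 0.018], 'torque': [-0.008, -0.004, -0.001], 'finger_force': 0.0, 'grip_width': 0.085}
scene 467.4231684747154 255.512240668581 190.2540449474672 [[ 8.65475979e-03 -9.99911713e-01 -1.00826849e-02]
 [-7.81934912e-01 -4.82359993e-04 -6.23359896e-01]
 [ 6.23299998e-01  1.32790335e-02 -7.81870053e-01]] [-0.0171835   0.51969733  0.81881395]
top 440.10594706959245 258.76210062806126 188.86814111878348 [[-0.1900497  -0.98177126  0.00251057]
 [-0.89207345  0.17161715 -0.4180341 ]
 [ 0.40998301 -0.08168687 -0.90842787]] [0.09546197 0.56529825 1.14879363]
```

View pics/scene0.png

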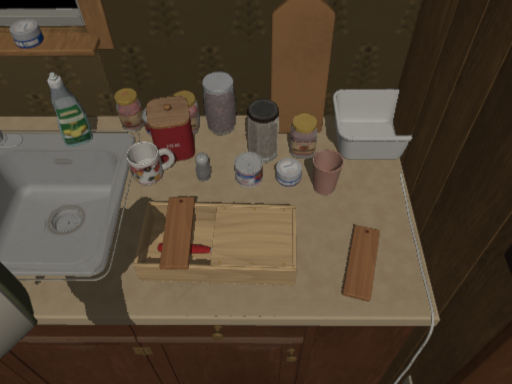

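View pics/top0.png

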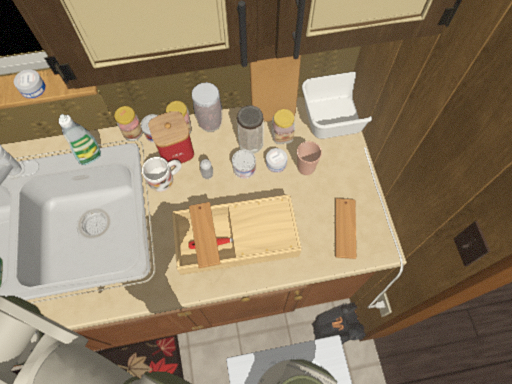

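The scene view shows the box at about (140–297, 203–281). The cover board is centred near (178,232), the base board near (362,262), and the red handle at (160–210, 249). In the top view the boards are at (205,235) and (345,228), and the handle at (190–228, 243). Next I'll segment them and back-project from both views.

Create h.py:
```python
import cv2,numpy as np
def cloud(c):
    d=c["depth"];v,u=np.mgrid[:384,:512]
    P=np.stack([(u-c["cx"])/c["fx"]*d,(v-c["cy"])/c["fy"]*d,d],-1)
    return (P-c["t"])@c["R"]
def red(c): # turner handle
    h=cv2.cvtColor(np.ascontiguousarray(c["image"]),cv2.COLOR_RGB2HSV).astype(int)
    return ((h[...,0]<6)|(h[...,0]>172))&(h[...,1]>170)&(h[...,2]>90)
def rect(P,m):
    p=P[m];r=cv2.minAreaRect((p[:,:2]*1000).astype(np.float32))
    b=cv2.boxPoints(r);e=[b[1]-b[0],b[2]-b[1]];l=max(e,key=np.linalg.norm)
    return np.round(r[0],1),np.round(r[1],1),round(float(np.degrees(np.arctan2(l[1],l[0])))%180,2),len(p),np.round(np.percentile(p[:,2],[5,50,95])*1000,1)
def comp(m,seed):
    n,l=cv2.connectedComponents(cv2.erode(m.astype(np.uint8),np.ones((1,1))),connectivity=4)
    return l==l[seed[1],seed[0]]
```

Run:
```python
from h import *
for n,cs,bs,hs in (("scene",(178,235),(362,262),(202,249)),("top",(204,235),(345,228),(222,242))):
    c=np.load(f"pics/{n}0.npz");P=cloud(c);z=P[...,2];im=c["image"];h=cv2.cvtColor(im,cv2.COLOR_RGB2HSV)
    print(n,[ (h[s[1],s[0]].tolist(),np.round(P[s[1],s[0]]*1000,1).tolist()) for s in (cs,bs,hs)])
    print("cover",rect(P,comp((z>.077)&(z<.092),cs)))
    print("base",rect(P,comp((z>.009)&(z<.02)&(h[...,1]>110),bs)))
    r=red(c)&(P[...,0]>.25)&(P[...,0]<.6)&(z<.06)&(abs(P[...,1]-.15)<.3)
    m=comp(r,hs); print("red",rect(P,m))
    # rim of box: 
    m=(z>.064)&(z<.076)&(P[...,0]<.62)&(P[...,0]>.2)&(abs(P[...,1]-.1)<.32)
    k,l,st,_=cv2.connectedComponentsWithStats(m.astype(np.uint8))
    for i in np.argsort(-st[1:,4])[:4]+1: print(" rim",rect(P,l==i))
    mm=m; print(" all",rect(P,mm))
```

```text
scene [([13, 141, 114], [469.3, 159.8, 84.0]), ([13, 142, 111], [440.8, -259.1, 15.5]), ([0, 187, 124], [471.6, 112.4, 20.7])]
cover (array([482.6, 163. ]), array([192. ,  62.9]), 0.74, 1968, array([81.2, 84.2, 87. ]))
base (array([ 446.7, -259.6]), array([ 62. , 192.5]), 164.81, 1933, array([11.2, 14.3, 17.2]))
red (array([473.1, 116. ]), array([20.1, 40.3]), 91.77, 116, array([17.8, 22.1, 25.8]))
 rim (array([477.5,  33.5]), array([276.5, 186.1]), 88.44, 5695, array([67.2, 70.3, 73.1]))
 rim (array([484.4, 225.4]), array([180.,  57.]), 0.74, 426, array([65.5, 69.6, 72.7]))
 rim (array([389.4, 186.1]), array([11.3,  1.2]), 85.16, 6, array([71.5, 72.9, 74.3]))
 rim (array([443.8, 131.7]), array([5.6, 0.3]), 6.27, 3, array([71.7, 74.2, 74.8]))
 all (array([478.6,  73.5]), array([356.4, 186.1]), 88.44, 6142, array([67.1, 70.2, 73.1]))
top [([15, 131, 198], [477.9, 163.9, 85.3]), ([15, 133, 194], [443.7, -255.4, 16.4]), ([1, 179, 221], [469.4, 118.2, 19.7])]
cover (array([485. , 164.5]), array([191.9,  62.2]), 0.76, 1369, array([80. , 83.8, 87.8]))
base (array([ 448.4, -257.7]), array([ 62.7, 191.7]), 164.66, 1138, array([10.4, 13.9, 17.9]))
red (array([473.9, 116.3]), array([16. , 34.6]), 95.0, 57, array([17. , 20.7, 26.2]))
 rim (array([480.3,  16.9]), array([241.2, 178. ]), 88.19, 3743, array([65.9, 69.9, 73.8]))
 rim (array([487.2, 226.2]), array([177.5,  59.4]), 0.71, 273, array([65.3, 69.7, 73.4]))
 rim (array([390.2, 156.1]), array([2.8, 0. ]), 79.19, 2, array([75.8, 75.8, 75.8]))
 rim (array([391.4, 142.2]), array([2.7, 0. ]), 91.49, 2, array([71.3, 72.3, 73.2]))
 all (array([479.1,  74.7]), array([356.9, 184.9]), 88.03, 4025, array([65.8, 69.9, 73.8]))
```

Both views agree: cover board at (484, 164), 0.75°, top at 84 mm, and base board at (447.5, −258.7), −15.25°, top at 14 mm. Sizes match the text. First move: turn the tool, then travel over the cover board.

```bash
python3 -c "
from rig import *
print(tips_ahead)"
```

```text
0.022
```

Call:
{"method": "jog_arm", "body": {
  "segments": [
    [[0, 0, 0], -8],
    [[0, 0, 0], -8],
    [[0, 0, 0], -7.85],
    [[-0.033, -0.0432, 0], 0],
    [[-0.033, -0.0432, 0], 0],
    [[-0.033, -0.0432, 0], 0],
    [[-0.033, -0.0432, 0], 0],
    [[-0.033, -0.0432, 0], 0],
    [[-0.033, -0.0432, 0], 0],
    [[-0.033, -0.0432, 0], 0],
    [[-0.033, -0.0432, 0], 0],
    [[0, 0, 0], 0],
    [[0, 0, 0], 0]
  ],
  "finger_gap": 0.085,
  "force": 40
}}

```text
t: 1.72
tcp_pos: [0.484, 0.1637, 0.253]
eef_rot: [[-1.0, -0.012, -0.001], [-0.012, 1.0, 0.0], [0.001, 0.0, -1.0]]
force: [1.0, -0.7, 0.3]
grip_width: 0.0847
finger_force: 0.0
```

Call:
{"method": "jog_arm", "body": {
  "segments": [
    [[0, 0, 0.05], 0],
    [[0, 0, 0.05], 0],
    [[0, 0, 0.04], 0],
    [[0, 0, 0.023], 0],
    [[0, 0, 0], 0],
    [[0, 0, 0], 0]
  ]
}}

```text
t: 2.48
tcp_pos: [0.4846, 0.1642, 0.0914]
eef_rot: [[-1.0, -0.014, 0.002], [-0.014, 1.0, 0.0], [-0.002, 0.0, -1.0]]
force: [-0.1, 0.5, 0.4]
grip_width: 0.0853
finger_force: 0.0
```

Call:
{"method": "jog_arm", "body": {
  "segments": [
    [[0, 0, 0], 0],
    [[0, 0, 0], 0],
    [[0, 0, 0], 0],
    [[0, 0, 0], 0],
    [[0, 0, 0], 0],
    [[0, 0, 0], 0]
  ],
  "finger_gap": 0.04,
  "force": 40
}}

```text
t: 3.22
tcp_pos: [0.4847, 0.1637, 0.0916]
eef_rot: [[-1.0, -0.013, 0.002], [-0.013, 1.0, 0.0], [-0.002, 0.0, -1.0]]
force: [-1.6, 0.6, 7.8]
grip_width: 0.0604
finger_force: 43.0
```

Call:
{"method": "jog_arm", "body": {
  "segments": [
    [[0, 0, -0.02], 0],
    [[0, 0, -0.04], 0],
    [[0, 0, -0.04], 0],
    [[0, 0, 0], 0]
  ]
}}

```text
t: 3.72
tcp_pos: [0.4854, 0.1636, 0.1934]
eef_rot: [[-1.0, -0.013, 0.007], [-0.013, 1.0, 0.001], [-0.007, 0.001, -1.0]]
force: [0.2, -0.7, -1.6]
grip_width: 0.0608
finger_force: 44.8
```

Run:
```python
from rig import *
from h import *
c=camera("scene"); cv2.imwrite("pics/s1.png",cv2.resize(c["image"][150:330,100:340,::-1],None,fx=3,fy=3)); np.savez("pics/s1.npz",**c)
c=camera("top"); np.savez("pics/t1.npz",**c)
for n in "st":
    c=np.load(f"pics/{n}1.npz");P=cloud(c)
    r=red(c)&(P[...,0]>.4)&(P[...,0]<.55)&(P[...,2]<.06)&(abs(P[...,1]-.15)<.15)
    print(rect(P,r))
```

```text
(array([472.7, 157. ]), array([122. ,  21.6]), 86.95, 369, array([18.5, 23. , 26.6]))Traceback (most recent call last):
  File "<stdin>", line 8, in <module>
  File "h.py", line 12, in rect
    return np.round(r[0],1),np.round(r[1],1),round(float(np.degrees(np.arctan2(l[1],l[0])))%180,2),len(p),np.round(np.percentile(p[:,2],[5,50,95])*1000,1)
                                                                                                                   ~~~~~~~~~~~~~^^^^^^^^^^^^^^^^^^
    return _quantile_unchecked(
        a, q, axis, out, overwrite_input, method, keepdims, weights)
    return _ureduce(a,
                    func=_quantile_ureduce_func,
    ...<5 lines>...
                    overwrite_input=overwrite_input,
                    method=method)
    r = func(a, **kwargs)
    result = _quantile(arr,
                       quantiles=q,
    ...<2 lines>...
                       out=out,
                       weights=wgt)
    slices_having_nans = np.isnan(arr[-1, ...])
                                  ~~~^^^^^^^^^
IndexError: index -1 is out of bounds for axis 0 with size 0
```

View pics/s1.png

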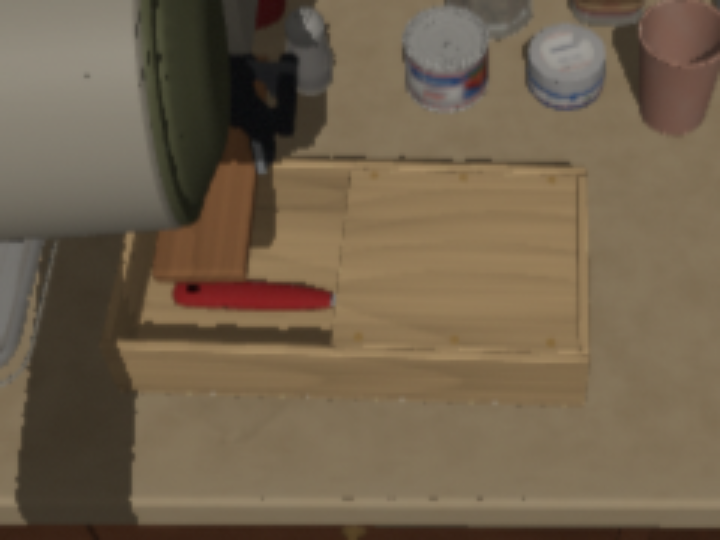

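The board is in the jaws and off the box. The red handle is fully visible at crop (175–332, 297), about y 96–218 mm at x 473 mm. Now I'll carry the board over to the base board.

Call:
{"method": "jog_arm", "body": {
  "segments": [
    [[0, 0, 0], 5],
    [[0, 0, 0], 5],
    [[0, 0, 0], 6],
    [[-0.0084, -0.0464, 0], 0],
    [[-0.0084, -0.0464, 0], 0],
    [[-0.0084, -0.0464, 0], 0],
    [[-0.0084, -0.0464, 0], 0],
    [[-0.0084, -0.0464, 0], 0],
    [[-0.0084, -0.0464, 0], 0],
    [[-0.0084, -0.0464, 0], 0],
    [[-0.0084, -0.0464, 0], 0],
    [[-0.0084, -0.0464, 0], 0],
    [[0, 0, 0], 0],
    [[0, 0, 0], 0],
    [[0, 0, 0], 0]
  ]
}}

```text
t: 5.7
tcp_pos: [0.4472, -0.2582, 0.19]
eef_rot: [[-0.965, 0.262, -0.001], [0.262, 0.965, 0.001], [0.001, 0.001, -1.0]]
force: [-0.2, -0.1, -1.1]
grip_width: 0.0606
finger_force: 44.8
```

Run:
```python
from rig import *
from h import *
for n in("scene","top"):
    c=camera(n);np.savez(f"pics/{n}2.npz",**c);P=cloud(c);z=P[...,2];h=cv2.cvtColor(np.ascontiguousarray(c["image"]),cv2.COLOR_RGB2HSV)
    m=(z>.16)&(z<.21)&(h[...,1]>100)&(h[...,0]<22)&(abs(P[...,1]+.259)<.12)&(abs(P[...,0]-.447)<.15)
    print("held",rect(P,m)); 
    p=P[m]; 
    A=np.c_[p[:,:2]-[.447,-.259],np.ones(len(p))];print(np.linalg.lstsq(A,p[:,2],rcond=None)[0])
    if n=="scene": print("red",rect(P,red(c)&(P[...,0]>.4)&(P[...,0]<.55)&(z<.06)&(abs(P[...,1]-.15)<.15)))
    else: r=red(c)&(abs(P[...,0]-.47)<.08)&(z<.06)&(abs(P[...,1]-.15)<.15); print("red",r.sum(), rect(P,r) if r.any() else 0)
    m=(z>.064)&(z<.076)&(P[...,0]<.62)&(P[...,0]>.2)&(abs(P[...,1]-.1)<.32); print("box",rect(P,m))
    cv2.imwrite(f"pics/{n}2.png",c["image"][:,:,::-1])
```

```text
held (array([ 418.6, -250.9]), array([ 62. , 136.9]), 164.73, 1776, array([179.1, 182.7, 185.1]))
[ 0.01154748 -0.0052229   0.18290152]
red (array([471.6,  99.7]), array([ 8.3, 12.8]), 169.55, 19, array([18.5, 20.5, 24.1]))
box (array([480.1,  73.5]), array([355.9, 179. ]), 88.5, 5663, array([67.4, 70.3, 73. ]))Traceback (most recent call last):
  File "<stdin>", line 6, in <module>
  File "h.py", line 12, in rect
    return np.round(r[0],1),np.round(r[1],1),round(float(np.degrees(np.arctan2(l[1],l[0])))%180,2),len(p),np.round(np.percentile(p[:,2],[5,50,95])*1000,1)
                                                                                                                   ~~~~~~~~~~~~~^^^^^^^^^^^^^^^^^^
    return _quantile_unchecked(
        a, q, axis, out, overwrite_input, method, keepdims, weights)
    return _ureduce(a,
                    func=_quantile_ureduce_func,
    ...<5 lines>...
                    overwrite_input=overwrite_input,
                    method=method)
    r = func(a, **kwargs)
    result = _quantile(arr,
                       quantiles=q,
    ...<2 lines>...
                       out=out,
                       weights=wgt)
    slices_having_nans = np.isnan(arr[-1, ...])
                                  ~~~^^^^^^^^^
IndexError: index -1 is out of bounds for axis 0 with size 0
```

View pics/scene2.png

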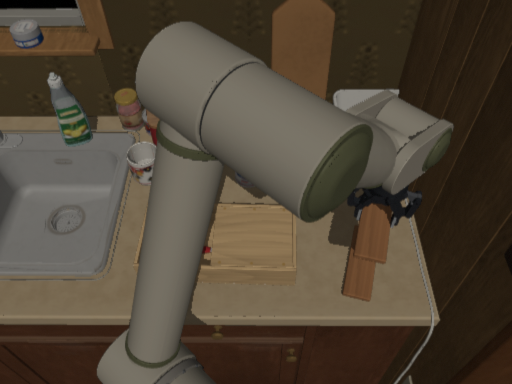

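The held board is level, at 164.7°, and within about 2 mm of being over the base board (held end near (372,250), base at (360,290)). I'll apply the small correction and lower it.

Call:
{"method": "jog_arm", "body": {
  "segments": [
    [[-0.0015, -0.001, 0.04], 0],
    [[0, 0, 0.05], 0],
    [[0, 0, 0.035], 0],
    [[0, 0, 0.019], 0],
    [[0, 0, 0], 0],
    [[0, 0, 0], 0],
    [[0, 0, 0], 0]
  ]
}}

```text
t: 6.68
tcp_pos: [0.4488, -0.2608, 0.0473]
eef_rot: [[-0.965, 0.263, 0.001], [0.263, 0.965, -0.001], [-0.002, -0.001, -1.0]]
force: [-0.2, 0.4, -0.7]
grip_width: 0.0606
finger_force: 44.7
```

Run:
```python
from rig import *
from h import *
c=camera("scene")
P=cloud(c);z=P[...,2];h=cv2.cvtColor(np.ascontiguousarray(c["image"]),cv2.COLOR_RGB2HSV)
q=(h[...,1]>100)&(h[...,0]<22)&(abs(P[...,1]+.259)<.12)&(abs(P[...,0]-.447)<.15)
for a,b in((.005,.021),(.028,.06)):
    m=q&(z>a)&(z<b); print(rect(P,m))
cv2.imwrite("pics/s3.png",cv2.resize(c["image"][170:320,290:450,::-1],None,fx=4,fy=4))
```

```text
(array([ 395. , -224.1]), array([113. ,  52.9]), 18.6, 185, array([ 6.8, 12.9, 16.9]))
(array([ 416.3, -252.6]), array([ 62.3, 128.2]), 164.79, 1402, array([36.3, 39.9, 42.6]))
```

View pics/s3.png

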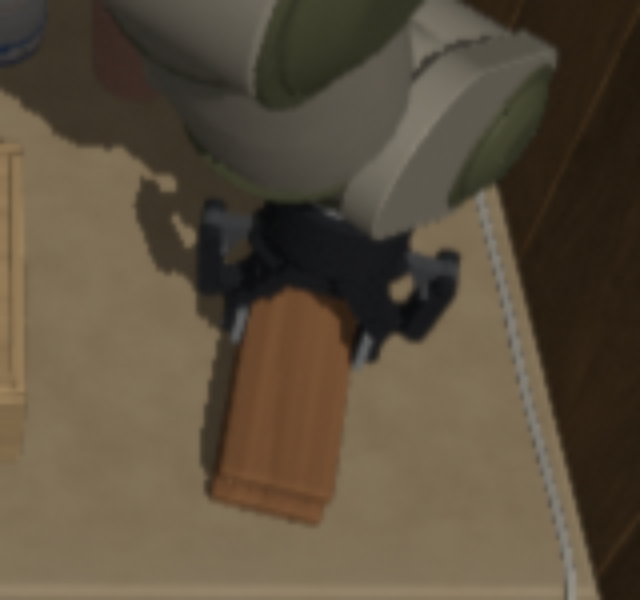

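The held board sits directly above the base, edges parallel (crop (215–345, 290–520)), about 12 mm up and about 1.4 mm off sideways. I'll nudge, lower, and release.

Call:
{"method": "jog_arm", "body": {
  "segments": [
    [[0, 0.0013, 0.005], 0],
    [[0, 0, 0.0065], 0],
    [[0, 0, 0], 0],
    [[0, 0, 0], 0],
    [[0, 0, 0], 0]
  ]
}}

```text
t: 7.35
tcp_pos: [0.4491, -0.2595, 0.0352]
eef_rot: [[-0.965, 0.264, 0.001], [0.264, 0.965, -0.001], [-0.001, -0.0, -1.0]]
force: [-0.8, 2.4, 7.9]
grip_width: 0.0611
finger_force: 46.7
```

Call:
{"method": "jog_arm", "body": {
  "segments": [
    [[0, 0, 0], 0],
    [[0, 0, 0], 0],
    [[0, 0, 0], 0],
    [[0, 0, 0], 0],
    [[0, 0, 0], 0]
  ],
  "finger_gap": 0.085
}}

```text
t: 7.98
tcp_pos: [0.4487, -0.2594, 0.0348]
eef_rot: [[-0.965, 0.264, -0.0], [0.264, 0.965, -0.0], [0.0, -0.0, -1.0]]
force: [0.4, 0.0, 0.9]
grip_width: 0.0849
finger_force: 0.0
```

Call:
{"method": "jog_arm", "body": {
  "segments": [
    [[0, 0, -0.02], 0],
    [[0, 0, -0.05], 0],
    [[0, 0, -0.05], 0],
    [[0, 0, -0.03], 0],
    [[0, 0.05, 0], 0],
    [[0, 0.06, 0], 0],
    [[0, 0.06, 0], 0],
    [[0, 0.04, 0], 0],
    [[0, 0, 0], 0]
  ]
}}

```text
t: 9.1
tcp_pos: [0.5042, -0.0545, 0.1848]
eef_rot: [[-0.966, 0.26, -0.0], [0.26, 0.966, 0.0], [0.0, 0.0, -1.0]]
force: [0.1, -0.2, -1.0]
grip_width: 0.0851
finger_force: 0.0
```

Run:
```python
from rig import *
from h import *
for n in("scene","top"):
    c=camera(n)
    P=cloud(c);z=P[...,2];h=cv2.cvtColor(np.ascontiguousarray(c["image"]),cv2.COLOR_RGB2HSV)
    q=(h[...,1]>100)&(h[...,0]<22)&(abs(P[...,1]+.259)<.09)&(abs(P[...,0]-.447)<.13)
    for a,b in((.003,.019),(.019,.04)):
        m=q&(z>a)&(z<b); print(m.sum(),rect(P,m) if m.any() else 0)
```

```text
109 (array([ 454.7, -263. ]), array([ 64.4, 210.1]), 164.72, 109, array([ 4. , 10.1, 17.5]))
2003 (array([ 447.7, -259.8]), array([ 62.6, 193.6]), 164.9, 2003, array([24.7, 28.3, 31.1]))
73 (array([ 453.2, -240.8]), array([ 58. , 203.1]), 175.44, 73, array([ 4.6, 10.1, 16.2]))
1226 (array([ 448.4, -258. ]), array([ 62. , 189.4]), 165.09, 1226, array([23.6, 27.8, 32. ]))
```

The pile is square: both views put its top at 28 mm, within about 2 mm and 0.3° of the base. Next is the turner. Its handle is centred at (472.7, 157), at 86.95°, with its end at y≈218. I'll grasp it at about y=192.

Call:
{"method": "jog_arm", "body": {
  "segments": [
    [[0, 0, 0], 9.75],
    [[0, 0, 0], 9.75],
    [[0, 0, 0], 9.75],
    [[0, 0, 0], 9.75],
    [[0, 0, 0], 9.75],
    [[0, 0, 0], 9.75],
    [[0, 0, 0], 9.75],
    [[0, 0, 0], 9.7],
    [[0.049, -0.0086, 0], 0],
    [[0.049, -0.0086, 0], 0],
    [[0.049, -0.0086, 0], 0],
    [[0.049, -0.0086, 0], 0],
    [[0.049, -0.0086, 0], 0],
    [[0, 0, 0.05], 0],
    [[0, 0, 0.04], 0],
    [[0, 0, 0], 0],
    [[0, 0, 0], 0]
  ],
  "finger_gap": 0.085,
  "force": 20
}}

```text
t: 11.32
tcp_pos: [0.4761, 0.1896, 0.0962]
eef_rot: [[0.058, 0.998, 0.002], [0.998, -0.058, 0.0], [0.0, 0.002, -1.0]]
force: [1.0, -0.1, -0.1]
grip_width: 0.0854
finger_force: 0.0
```

Run:
```python
from rig import *
from h import *
for n in("scene","top"):
    c=camera(n); P=cloud(c)
    r=red(c)&(abs(P[...,0]-.47)<.08)&(P[...,2]<.06)&(abs(P[...,1]-.15)<.15);print(r.sum(), rect(P,r) if r.any() else 0)
    if n=="scene": cv2.imwrite("pics/s4.png",cv2.resize(c["image"][150:330,100:340,::-1],None,fx=3,fy=3))
    else: cv2.imwrite("pics/t4.png",cv2.resize(c["image"][130:300,130:330,::-1],None,fx=3,fy=3))
```

```text
314 (array([471.6, 147.6]), array([103. ,  22.9]), 86.22, 314, array([18.5, 22.9, 26.3]))
0 0
```

View pics/s4.png

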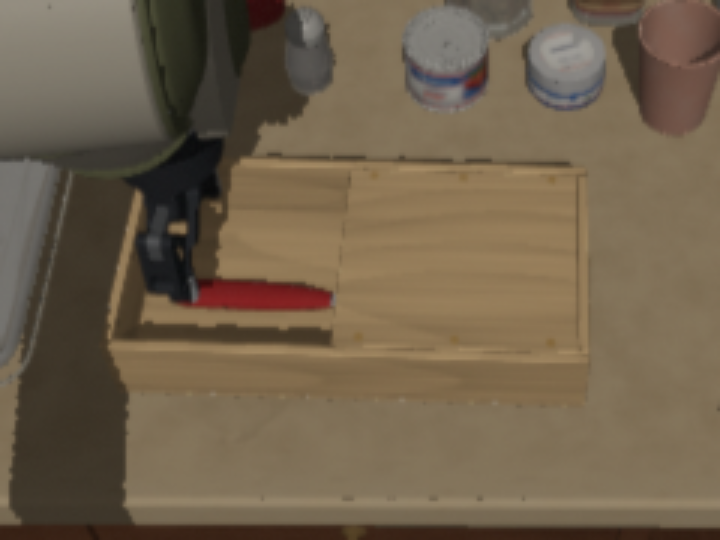

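The open fingers straddle the handle (gripper at crop (170,280), handle to (332,297)) and clear the walls. Lowering and gripping lightly.

Call:
{"method": "jog_arm", "body": {
  "segments": [
    [[0, -0.001, 0.03], 0],
    [[0, 0, 0.02], 0],
    [[0, 0, 0.012], 0],
    [[0, 0, 0], 0],
    [[0, 0, 0], 0]
  ]
}}

```text
t: 12.05
tcp_pos: [0.4747, 0.1903, 0.0339]
eef_rot: [[0.056, 0.998, 0.002], [0.998, -0.056, 0.0], [0.0, 0.002, -1.0]]
force: [0.1, -0.9, 4.7]
grip_width: 0.0853
finger_force: 2.1
```

Call:
{"method": "jog_arm", "body": {
  "segments": [
    [[0, 0, 0], 0],
    [[0, 0, 0], 0],
    [[0, 0, 0], 0],
    [[0, 0, 0], 0],
    [[0, 0, 0], 0],
    [[0, 0, 0], 0],
    [[0, 0, 0], 0],
    [[0, 0, 0], 0]
  ],
  "finger_gap": 0.01,
  "force": 20
}}

```text
t: 13.05
tcp_pos: [0.474, 0.1903, 0.0328]
eef_rot: [[0.056, 0.998, 0.0], [0.998, -0.056, -0.0], [-0.0, 0.0, -1.0]]
force: [-0.0, -0.1, 0.4]
grip_width: 0.0238
finger_force: 20.1
```

Call:
{"method": "jog_arm", "body": {
  "segments": [
    [[0, 0, -0.005], 0],
    [[0, 0, -0.01], 0],
    [[0, 0, -0.01], 0],
    [[0, 0, 0], 0]
  ]
}}

```text
t: 13.55
tcp_pos: [0.4745, 0.1904, 0.0589]
eef_rot: [[0.056, 0.998, 0.002], [0.998, -0.056, 0.0], [0.0, 0.002, -1.0]]
force: [-0.5, -1.1, -1.6]
grip_width: 0.0237
finger_force: 19.7
```

Create tilt.py:
```python
from rig import *
from h import *
def look(name=None):
    c=camera("scene");P=cloud(c);t=sense()["tcp_pos"]
    r=red(c)&(abs(P[...,0]-.47)<.08)&(P[...,2]<.4)&(P[...,1]>-.1)&(P[...,1]<.5)
    r=cv2.morphologyEx(r.astype(np.uint8),cv2.MORPH_OPEN,np.ones((3,3)))>0
    p=P[r]; print("n",len(p))
    if len(p)>20:
        k=np.polyfit(p[:,1],p[:,2],1); print("slope deg",np.degrees(np.arctan(k[0])),"y",p[:,1].min(),p[:,1].max(),"z at",np.polyval(k,[p[:,1].min(),p[:,1].max()]))
    if name: cv2.imwrite(f"pics/{name}.png",cv2.resize(c["image"][120:330,70:340,::-1],None,fx=2.8,fy=2.8))
```

```bash
python3 -c "
from tilt import *
look('s5')"
```

```text
n 278
slope deg 3.7395470512830005 y 0.09593605391734653 0.17904051889008138 z at [0.04422687 0.0496586 ]
```

Call:
{"method": "jog_arm", "body": {
  "segments": [
    [[0, 0, -0.01], 0],
    [[0, 0, -0.01], 0],
    [[0, 0, -0.008], 0],
    [[0, 0, 0], 0]
  ]
}}

```text
t: 14.1
tcp_pos: [0.4743, 0.1903, 0.0865]
eef_rot: [[0.056, 0.998, 0.001], [0.998, -0.056, 0.0], [0.0, 0.001, -1.0]]
force: [-0.3, 0.9, -1.1]
grip_width: 0.0235
finger_force: 19.7
```

```bash
python3 -c "
from tilt import *
look('s6')"
```

```text
n 299
slope deg 6.1877132684174825 y 0.09620997272298445 0.18030292795120215 z at [0.0677097  0.07682687]
```

View pics/s6.png

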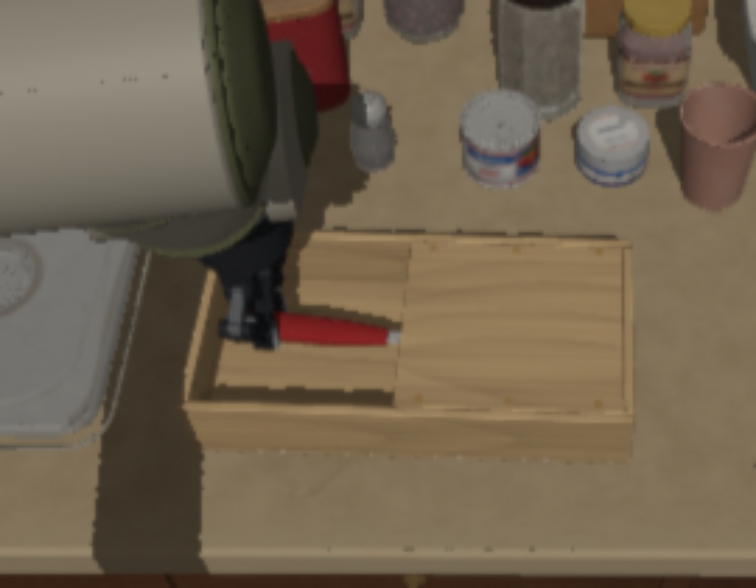

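The handle is up at a tilt (crop (275–400, 330)), its neck near the cover's edge, and the turner is pivoting in the light grip. I'll lift further and watch the force.

Call:
{"method": "jog_arm", "body": {
  "segments": [
    [[0, 0, -0.005], 0],
    [[0, 0, -0.005], 0],
    [[0, 0, -0.005], 0],
    [[0, 0, -0.005], 0],
    [[0, 0, 0], 0],
    [[0, 0, 0], 0]
  ]
}}

```text
t: 14.9
tcp_pos: [0.474, 0.1903, 0.1058]
eef_rot: [[0.056, 0.998, -0.0], [0.998, -0.056, -0.0], [-0.0, -0.0, -1.0]]
force: [0.3, 0.8, -0.6]
grip_width: 0.0236
finger_force: 19.7
```

```bash
python3 -c "
from tilt import *
look()"
```

```text
n 304
slope deg 15.194602085456744 y 0.1000452694998636 0.1794865765979238 z at [0.07152047 0.09309616]
```

Tilt is now 15°, the force is negligible, and the handle end is about 95 mm up with the tip near the floor under the cover. Step 2 is held, so I'll slide the turner out to the left.

Call:
{"method": "jog_arm", "body": {
  "segments": [
    [[0.01, 0, -0.0015], 0],
    [[0.01, 0, -0.0015], 0],
    [[0.01, 0, -0.0015], 0],
    [[0.01, 0, -0.0015], 0],
    [[0.01, 0, -0.0015], 0],
    [[0.01, 0, -0.0015], 0],
    [[0.01, 0, -0.0015], 0],
    [[0.01, 0, -0.0015], 0],
    [[0.01, 0, -0.0015], 0],
    [[0.01, 0, -0.0015], 0],
    [[0, 0, 0], 0]
  ]
}}

```text
t: 16.32
tcp_pos: [0.4797, 0.2908, 0.1209]
eef_rot: [[0.056, 0.998, 0.0], [0.998, -0.056, 0.0], [0.0, 0.0, -1.0]]
force: [0.8, -0.4, 0.1]
grip_width: 0.0231
finger_force: 19.7
```

```bash
python3 -c "
from tilt import *
look('s7')"
```

```text
n 324
slope deg 15.271789065033404 y 0.20039271046472898 0.2815279848599428 z at [0.08655139 0.10870455]
```

View pics/s7.png

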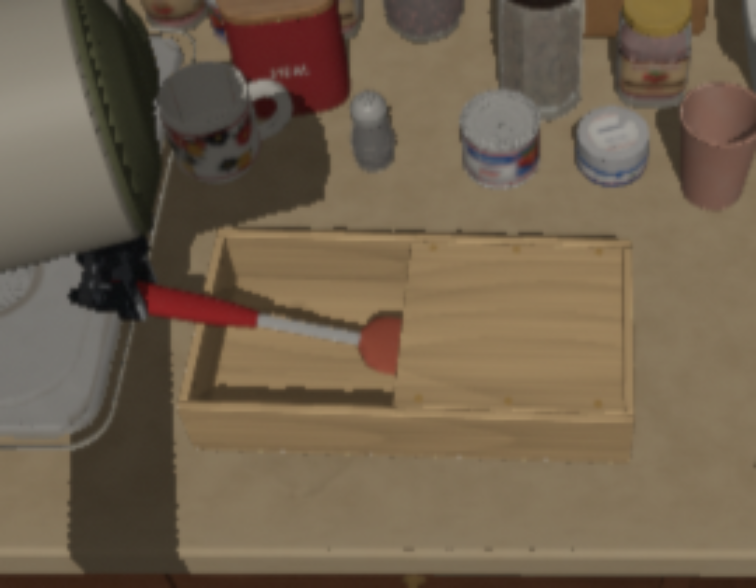

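The blade (crop (360–400, 343)) is sliding out at 15° without touching anything. Another 80 mm will clear the cover, then I'll lift.

Call:
{"method": "jog_arm", "body": {
  "segments": [
    [[0.01, 0, -0.002], 0],
    [[0.01, 0, -0.002], 0],
    [[0.01, 0, -0.002], 0],
    [[0.01, 0, -0.002], 0],
    [[0.01, 0, -0.003], 0],
    [[0.01, 0, -0.003], 0],
    [[0.01, 0, -0.003], 0],
    [[0.01, 0, -0.003], 0],
    [[0, 0, 0], 0]
  ],
  "force": 40
}}

```text
t: 17.5
tcp_pos: [0.4842, 0.3707, 0.141]
eef_rot: [[0.056, 0.998, 0.0], [0.998, -0.056, 0.0], [0.0, 0.0, -1.0]]
force: [0.0, 0.2, -0.8]
grip_width: 0.0224
finger_force: 40.8
```

```bash
python3 -c "
from tilt import *
look('s8')"
```

```text
n 151
slope deg 17.048480879233935 y 0.2779634253335106 0.3229280721292272 z at [0.1056232  0.11941189]
```

View pics/s8.png

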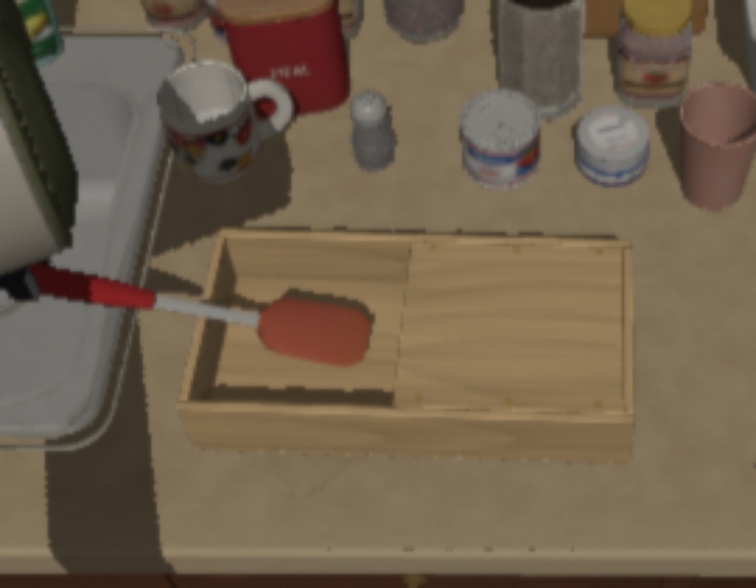

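The blade is entirely out from under the cover (crop (260–370, 330)). Lifting, then bringing it back over the box.

Call:
{"method": "jog_arm", "body": {
  "segments": [
    [[0, 0, -0.015], 0],
    [[0, 0, -0.02], 0],
    [[0, 0, -0.02], 0],
    [[0, 0, -0.02], 0],
    [[0, 0, -0.02], 0],
    [[0, 0, -0.02], 0],
    [[0, 0, -0.02], 0],
    [[0, 0, -0.02], 0],
    [[0, 0, -0.015], 0],
    [[-0.015, 0, 0], 0],
    [[-0.02, 0, 0], 0],
    [[-0.02, 0, 0], 0],
    [[-0.02, 0, 0], 0],
    [[-0.02, 0, 0], 0],
    [[-0.01, 0, 0], 0],
    [[0, 0, 0], 0],
    [[0, 0, 0], 0],
    [[0, 0, 0], 0],
    [[0, 0, 0], 0],
    [[0, 0, 0], 0]
  ]
}}

```text
t: 20.05
tcp_pos: [0.4782, 0.2653, 0.3108]
eef_rot: [[0.056, 0.998, -0.0], [0.998, -0.056, -0.0], [-0.0, -0.0, -1.0]]
force: [0.0, -0.4, -0.6]
grip_width: 0.0227
finger_force: 40.8
```

```bash
python3 - <<'E'
from tilt import *
c=camera("scene");P=cloud(c);z=P[...,2];h=cv2.cvtColor(np.ascontiguousarray(c["image"]),cv2.COLOR_RGB2HSV)
m=(h[...,1]>100)&(h[...,0]<22)&(abs(P[...,1]+.259)<.09)&(abs(P[...,0]-.447)<.13)&(z>.019)&(z<.04);print("pile",rect(P,m))
o=((h[...,0]<10)|(h[...,0]>170))&(h[...,1]>120)&(abs(P[...,0]-.47)<.08)&(z>.08)&(z<.5)&(P[...,1]>-.1)&(P[...,1]<.45);print("turner",rect(P,o),P[o][:,2].min(),P[o][:,1].min(),P[o][:,1].max())
cv2.imwrite("pics/s9.png",c["image"][:,:,::-1])
E
```

```text
pile (array([ 447.5, -259.5]), array([ 62.2, 192.1]), 164.89, 1999, array([24.8, 28.2, 31.1]))
turner (array([469. , 115.7]), array([217.4,  50.6]), 87.28, 1138, array([229.1, 242.9, 286.7])) 0.224016838975705 0.007322255882333259 0.22367405057187711
```

View pics/s9.png

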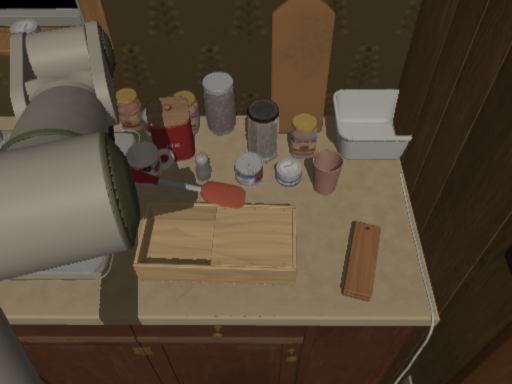

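The turner is held in the air above the box, with its lowest point at about 0.22 m (blade at (222,193)). The pile at (362,260) is intact and the bystanders have not moved. Handing in.

```bash
python3 -c "
from rig import *
print(job_done())"
```

```text
the job is handed in; nothing more can be done
None
```

I handed the job in at about 20 s: the boards are piled square to within about 2 mm and 0.3°, the turner is held still above the box with its lowest point about 22 cm over the worktop, and the hand-in returned no verdict.

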